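Put the printed stand ends in their matching trays

TASK

Put the four white 3D-printed parts away: set each one upright in the black tray whose outline matches the shape of its flange (round, square, long, triangular), turned so that the flange lies flat on the tray's floor inside the rim. Leave the glue bottle and the jar standing where they are.

Things in the scene. Friction and masses are not known exactly. Their poses are not given: they have to be found in the camera images.
- round_mid (a point): White printed part, loose, upright, 64 mm high, about 60 g. Foot: flange 10 mm thick, a round disc 60 mm in diameter. From its middle rises a round stub 26 mm in diameter to 52 mm above the underside, then a 20 mm spigot to 64 mm. Hold it by the stub, from any side, 36 to 46 mm above the underside. Point: on the stub's axis, 32 mm above the underside; z up.
- square_mid (a point): White printed part, loose, upright, 64 mm high, about 60 g. Foot: flange 10 mm thick, a square 54 x 54 mm, sides along its x and y. From its middle rises a round stub 26 mm in diameter to 52 mm above the underside, then a 20 mm spigot to 64 mm. Hold it by the stub, from any side, 36 to 46 mm above the underside. Point: on the stub's axis, 32 mm above the underside; z up.
- bar_mid (a point): White printed part, loose, upright, 64 mm high, about 60 g. Foot: flange 10 mm thick, a long bar 80 x 28 mm, long side along its x. From its middle rises a round stub 26 mm in diameter to 52 mm above the underside, then a 20 mm spigot to 64 mm. Hold it by the stub, from any side, 36 to 46 mm above the underside. Point: on the stub's axis, 32 mm above the underside; z up.
- tri_mid (a point): White printed part, loose, upright, 64 mm high, about 60 g. Foot: flange 10 mm thick, an equilateral triangle of side 70 mm, one corner along its +x (40 mm from the stub's axis). From its middle rises a round stub 26 mm in diameter to 52 mm above the underside, then a 20 mm spigot to 64 mm. Hold it by the stub, from any side, 36 to 46 mm above the underside. Point: on the stub's axis, 32 mm above the underside; z up.
- tray_round: Shallow open tray, black with a grey rim, fixed to the bench, round: recess 76 mm in diameter, 84 mm outside. Floor 4 mm thick; rim 4 mm wide, 6 mm above the floor. Origin: tray's centre at bench level; z up. A part's flange fits flat on the floor with 8 mm to spare on every side.
- tray_square: Shallow open tray, black with a grey rim, fixed to the bench, square: recess 70 x 70 mm, 78 x 78 mm outside, sides along its x and y. Floor 4 mm thick; rim 4 mm wide, 6 mm above the floor. Origin: tray's centre at bench level; z up. A part's flange fits flat on the floor with 8 mm to spare on every side.
- tray_bar: Shallow open tray, black with a grey rim, fixed to the bench, long: recess 96 x 44 mm, 104 x 52 mm outside, long side along its x. Floor 4 mm thick; rim 4 mm wide, 6 mm above the floor. Origin: tray's centre at bench level; z up. A part's flange fits flat on the floor with 8 mm to spare on every side.
- tray_tri: Shallow open tray, black with a grey rim, fixed to the bench, triangular: inner walls 28 mm from the centre, one corner along its +x (64 mm from the centre). Floor 4 mm thick; rim 4 mm wide, 6 mm above the floor. Origin: tray's centre at bench level; z up. A part's flange fits flat on the floor with 8 mm to spare on every side.
- glue_mid (a point): Glue bottle standing loose, grey with a blue band and a red cap, 34 mm in diameter, 115 mm high; the point is its centre, half-way up. To be left alone.
- jar_mid (a point): Amber glass jar with a dark steel lid standing loose, 60 mm in diameter, 75 mm high; the point is its centre, half-way up. To be left alone.
Mind the look-alikes: they are no part of the job. Leave any red look-alike of the tray_tri alone. What is shaped like the part that bears tri_mid but pink is not meant.

How it is judged:
At the end, for the whole second after the job is handed in: Each of the four parts stands upright (within 0.06 rad) in the tray of its own shape, its flange flat on the tray's floor inside the rim (height within 2.5 mm of fully seated, centre within 17 mm of the tray's centre), released and at rest (horizontal distance between round_mid and tray_round below 0.017 m and z of round_mid in the frame of tray_round below 0.0385 m and angle between each of round_mid, square_mid, bar_mid, tri_mid's own z axis and vertical below 0.06 rad and linear speed of each of round, square, bar, tri below 0.02 m/s and horizontal distance between square_mid and tray_square below 0.017 m and z of square_mid in the frame of tray_square below 0.0385 m and horizontal distance between bar_mid and tray_bar below 0.017 m and z of bar_mid in the frame of tray_bar below 0.0385 m and horizontal distance between tri_mid and tray_tri below 0.017 m and z of tri_mid in the frame of tray_tri below 0.0385 m); the robot touches nothing.
It fails at once if the glue bottle is knocked over or shifted by more than 25 mm (distance of glue_mid from where it was at the start of the episode above 0.025 m or angle between glue_mid's own z axis and vertical above 0.35 rad).
It fails at once if the jar is knocked over or shifted by more than 25 mm (distance of jar_mid from where it was at the start of the episode above 0.025 m or angle between jar_mid's own z axis and vertical above 0.35 rad).
It also fails if it takes over 99 s, if anything falls off the work surface, if the arm or the gripper's body presses on something with over 40 N, if the wrist force passes 120 N, or if a joint passes its speed limit or range.

ROBOT

A 6-joint arm with a two-finger parallel gripper is mounted at the origin on the work surface. World frame = base frame: x ahead of the robot, y to its left, z up, the work surface at z = 0. Lengths are in m, angles in rad, forces in N, time in s.
With the tool pointing down it reaches from about 0.375 to 0.9 m from the base axis. Payload 3.1 kg.
Tool frame: the origin (TCP) lies midway between the tips of the shut fingers; the grasp point (between the pads) lies 19 mm behind it (pinch_z is the distance from the TCP to the grasp point, in m); z points along the fingers, y is the line along which they close (so a half turn about z gives the same grasp; the last joint's range is limited). The gripper opens to 85 mm and grips with 20 to 120 N. Pads are 22 mm wide; open, the fingers measure 114 mm over their backs; the gripper's body (76 mm by 85 mm) begins 54 mm behind the grasp point. The pads swing forward as they close: fully open they stand 13 mm farther back than shut.
Start: joints at [1.107, 0.527, 1.433, -0, 1.181, -0.178], TCP at [0.176, 0.6, 0.231] pointing down, gripper open.
Joint ranges: [-3.08, 3.08], [-0.75, 2.2], [0.22, 2.44], [-1.43, 4.57], [0, 2.65], [-2.85, 2.85]. Speed limits (rad/s): [2.79, 2.79, 3.14, 3.14, 3.14, 3.14].

INTERFACE

Orientations are given as a unit quaternion [x, y, z, w].
In Python, from station import sense, snapshot, camera_params, sign_off, pinch_z gives the robot as it stands. The module is installed in compiled form; this text tells all that it offers.
- The arm moves only by the shell command python3 -m handwheel 'ROWS' [FORCE]. ROWS is JSON, a list that holds one entry, the list of rows, each a list of 7 numbers: the turn, a rotation vector about the tool's x, y, z in degrees, then the shift along the tool's x, y, z in m, then the opening, from 0 (shut) to 1 (fully open). A call has 1 to 20 rows; each row shifts and turns the commanded pose from where the row before left it, along the tool's axes as they then stand; what a row does not reach is not made up. A row lasts 1/8 s, in which the tool goes at most 62.5 mm and 10.7 degrees, less where a joint would pass 70% of its speed; a pose out of reach is approached as far as the arm can. A call with a gripper value outside its range is refused whole. The fingers move at their own pace and stop on an object; FORCE is the grip in N (left out, the last holds). Time passes only in rows, so rows that do not move let the fingers close. It gives the time, the measured TCP pose, the force, the opening and the grip force at its end, in the units of the state.
- sense(): the state, without advancing time (a new reading comes with each control period).
- snapshot(name): name is "scene" or "side" or "wrist"; returns the picture (400x640x3 uint8, red, green, blue); there is no depth.
- camera_params(name): a dict with "fx", "fy", "cx", "cy" (pixels), "world_to_cam" (4x4, takes a point from world to camera coordinates); the wrist camera has in their place "mount" (4x4, takes a point from camera to tool coordinates, whose origin is the TCP and whose axes are the flange's). Camera axes: x right, y down, z forward; pixel columns grow to the right and rows downward; lengths in m; the calibration is good to about 2 mm. A picture is of the moment at which its call begins: read the wrist's pose just before it. camera_params takes no time and is no camera call.
- sign_off(): hands the job in; it is judged then, once.
The state is a dict: "t": time; "q": joint angles; "qd": joint speeds; "tau": joint torques, N m; "tcp_pos": TCP position; "tool_rot": TCP orientation; "force": force on the tool from outside, world axes, zero at the start; "ft_torque": the same for the moment, N m; "finger_gap": opening from 0.0 (shut) to 1.0 (fully open); "gripper_force": force on a finger pad.
Only numpy, scipy, OpenCV 4.12 (cv2) and the standard library are available. Lean on these libraries where they do the work, as an engineer would, in place of code of your own. Each camera call takes 0.05 s, during which the arm holds its last target. There are 200 camera calls.

## Working session

There is one attempt and no reset: what is moved stays moved. The work goes in short steps, Python scripts to look and compute and a shell command to move; the robot and the scene stay as the last step left them, time stands still between calls to the robot, and variables do not carry over. Pictures are saved under pics/ and viewed, at most 14 in all, crops included, and the job is handed in when it is done.

```bash
mkdir -p pics; python3 - <<'E'
from station import *
import cv2,json
s=sense(); print({k:s[k] for k in('t','tcp_pos','tool_rot','finger_gap')},pinch_z)
for n in("scene","side"):
    im=snapshot(n); cv2.imwrite(f"pics/{n}0.png",im[:,:,::-1]); c=camera_params(n); print(n,c)
print(camera_params("wrist"))
E
```

```text
{'t': 0.0, 'tcp_pos': array([0.17585597, 0.59899649, 0.23033677]), 'tool_rot': array([ 1.42431843e-01,  9.89804019e-01, -1.02805746e-03, -3.41228909e-04]), 'finger_gap': 1.0037198631426407} 0.0187
scene {'fx': 387.5908072667474, 'fy': 387.5908072667474, 'cx': 324.85287962678564, 'cy': 200.0736854290298, 'world_to_cam': array([[-0.17401525,  0.98474035,  0.00226555,  0.08292656],
       [ 0.76208072,  0.136125  , -0.63301103, -0.31380401],
       [-0.6236599 , -0.10842704, -0.77413946,  1.4866557 ],
       [ 0.        ,  0.        ,  0.        ,  1.        ]])}
side {'fx': 493.3605477865652, 'fy': 493.3605477865652, 'cx': 313.6341579576294, 'cy': 200.50299328972233, 'world_to_cam': array([[ 0.78464369, -0.61980458,  0.0132879 , -0.35474943],
       [-0.46893338, -0.60739498, -0.64122759,  0.26965322],
       [ 0.4055068 ,  0.49690404, -0.76723569,  1.53126679],
       [ 0.        ,  0.        ,  0.        ,  1.        ]])}
{'fx': 285.43095236079597, 'fy': 285.43095236079597, 'cx': 318.0448216414799, 'cy': 196.6949652063304, 'mount': array([[-3.86585829e-04, -9.64134236e-01, -2.65414818e-01,
         6.74398204e-02],
       [ 9.99999229e-01, -5.94941373e-05, -1.24041754e-03,
         5.84149070e-04],
       [ 1.18013839e-03, -2.65415093e-01,  9.64133515e-01,
        -1.41946938e-01],
       [ 0.00000000e+00,  0.00000000e+00,  0.00000000e+00,
         1.00000000e+00]])}
```

View pics/scene0.png

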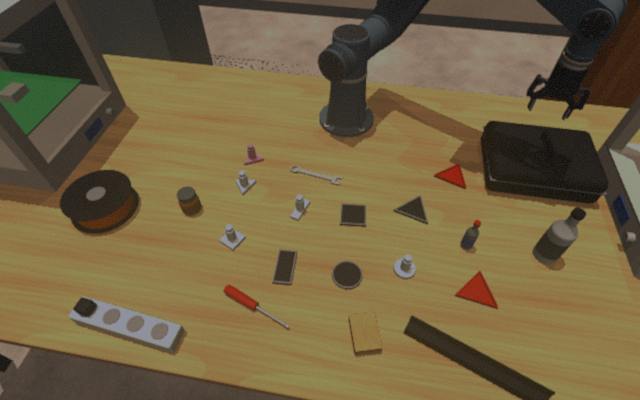

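View pics/side0.png

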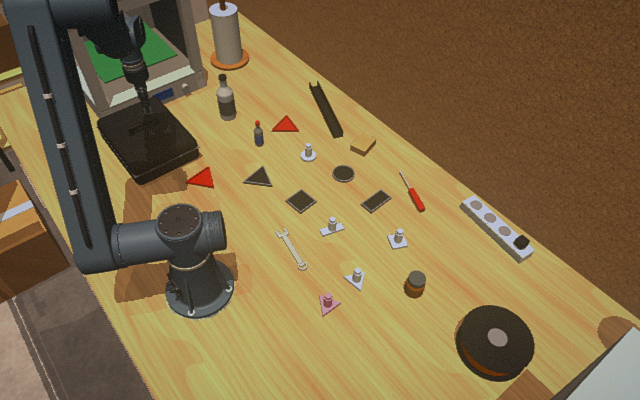

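The scene view shows these items (pixels are column, row):

- **White parts:** round (405,266), square (232,236), bar (300,207), tri (244,182).
- **Black trays:** round (347,274), square (353,215), bar (285,267), tri (412,209).
- **Look-alikes:** pink tri (254,155), and red tri trays (452,176) and (478,290). I will use the white and black ones, because those colours match the description.
- **To be left alone:** glue (470,237) and jar (188,200).

Next I will measure these and confirm them in one crop.

```bash
cat > h.py <<'E'
from station import *
import numpy as np, cv2
from scipy.spatial.transform import Rotation as R
def cam(n,s=None):
    c=camera_params(n); K=np.array([[c['fx'],0,c['cx']],[0,c['fy'],c['cy']],[0,0,1]])
    if n=='wrist':
        T=np.eye(4);T[:3,:3]=R.from_quat(s['tool_rot']).as_matrix();T[:3,3]=s['tcp_pos'];T=T@c['mount']
    else: T=np.linalg.inv(c['world_to_cam'])
    return K,T
def plane(kt,uv,z):
    K,T=kt; uv=np.atleast_2d(np.asarray(uv,float)); d=(T[:3,:3]@np.linalg.inv(K)@np.c_[uv,np.ones(len(uv))].T).T
    o=T[:3,3]; return (o+d*((z-o[2])/d[:,2])[:,None])[:,:2]
def pix(kt,p):
    K,T=kt; q=K@(np.linalg.inv(T)@np.r_[p,1])[:3]; return q[:2]/q[2]
def comps(m,lo=40):
    n,l,st,ce=cv2.connectedComponentsWithStats(m.astype(np.uint8))
    return [((l==i),st[i],ce[i]) for i in range(1,n) if st[i,4]>lo]
def masks(im):
    hsv=cv2.cvtColor(im,cv2.COLOR_RGB2HSV); S,V=hsv[...,1],hsv[...,2]
    return (S<60)&(V>150), (V<105)&(S<90)
def contour(m):
    c,_=cv2.findContours(m.astype(np.uint8),cv2.RETR_EXTERNAL,cv2.CHAIN_APPROX_NONE); return max(c,key=cv2.contourArea)[:,0,:]
E
python3 - <<'E'
from h import *
im=cv2.imread('pics/scene0.png')[:,:,::-1].copy(); sd=cv2.imread('pics/side0.png')[:,:,::-1].copy()
for n,I in(('scene',im),('side',sd)):
    kt=cam(n); w,d=masks(I)
    for nm,m,z in(('white',w,.01),('dark',d,.01)):
        for c,st,ce in comps(m):
            if st[4]>1500: continue
            P=plane(kt,contour(c),z); r=cv2.minAreaRect((P*1000).astype(np.float32))
            if not(.3<r[0][0]/1000<1): continue
            top=plane(kt,[[c[st[1]+1].nonzero()[0].mean(),st[1]+1.5]],.064)[0] if nm=='white' else ''
            print(n,nm,st[:5],np.round(r[0]),np.round(r[1]),round(r[2]),top)
a=cv2.resize(im[140:300,175:495],None,fx=2.5,fy=2.5,interpolation=cv2.INTER_CUBIC)
cv2.imwrite('pics/crop0.png',a[:,:,::-1])
E
```

```text
scene white [221 235  15  13  56] [ 621. -257.] [45. 19.] 65 [ 0.64104279 -0.25097241]
scene white [395 260  20  17 108] [622. 247.] [53. 45.] 84 [0.63619675 0.22411669]
scene white [  70  301  109   45 1114] [ 893. -439.] [279.  53.] 84 [ 0.87891265 -0.48891938]
scene dark [239 174   9  13  70] [ 386. -287.] [53. 24.] 31 
scene dark [177 187  18  15 197] [ 472. -451.] [56. 57.] 71 
scene dark [395 196  33  27 193] [412. 252.] [102.  88.] 13 
scene dark [296 199  13  15  88] [456. -79.] [49. 38.] 54 
scene dark [340 204  26  22 262] [461.  84.] [79. 75.] 5 
scene dark [563 208  23  28 260] [365. 742.] [ 45. 110.] 62 
scene dark [533 223  43  41 580] [469. 659.] [ 71. 148.] 50 
scene dark [461 227  18  22 246] [487. 429.] [34. 82.] 66 
scene dark [226 231  10  11  68] [ 603. -254.] [30. 25.] 40 
scene dark [273 250  24  35 410] [673. -77.] [103.  50.] 4 
scene dark [332 261  30  28 358] [668.  95.] [81. 79.] 52 
scene dark [401 261  10  11  67] [616. 248.] [24. 27.] 76 
scene dark [ 73 298  24  19 241] [ 878. -551.] [58. 41.] 70 
scene dark [ 72 319 112  33 361] [ 927. -421.] [ 62. 28
[... 1057 characters left out ...]
. 66.] 2 [ 0.40310094 -0.27700105]
side dark [231  12  11  48 180] [ 858. 1118.] [422.  29.] 63 
side dark [218  93  16  17  73] [541. 713.] [94. 65.] 67 
side dark [221 113  15   7  51] [495. 625.] [38. 58.] 53 
side dark [254 127   9  19  99] [526. 450.] [105.  32.] 56 
side dark [333 166  20  16  49] [658.  94.] [81. 65.] 31 
side dark [464 210  56  53 188] [ 878. -430.] [252.  21.] 84 
side dark [514 235  15  12  67] [ 933. -508.] [33. 42.] 82 
side dark [409 271  17  17 178] [ 553. -396.] [53. 54.] 80 
side dark [ 462  309   72   71 1441] [ 590. -689.] [191. 180.] 13 
side dark [551 334  75  66 521] [ 732. -899.] [ 22. 332.] 86 
side dark [475 371  30  10  94] [ 486. -736.] [17. 78.] 41
```

View pics/crop0.png

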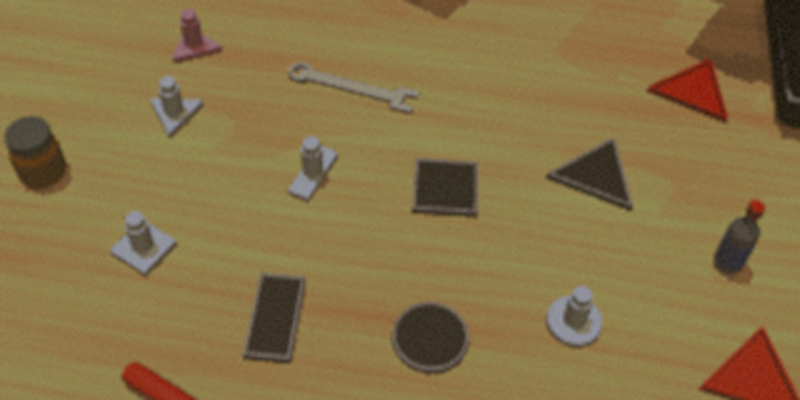

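Crop confirmed: the white triangle part is at crop (175,105), with the pink one above it at (195,35). The black triangular tray is at (595,175), with the red ones apart from it. Next I'll move the wrist camera over the middle for an accurate overview.

```bash
python3 -m handwheel '[[[0,0,0,-0.0367,-0.0354,-0.0086,1],[0,0,0,-0.0367,-0.0354,-0.0086,1],[0,0,0,-0.0367,-0.0354,-0.0086,1],[0,0,0,-0.0367,-0.0354,-0.0086,1],[0,0,0,-0.0367,-0.0354,-0.0086,1],[0,0,0,-0.0367,-0.0354,-0.0086,1],[0,0,0,-0.0367,-0.0354,-0.0086,1],[0,0,0,-0.0367,-0.0354,-0.0086,1],[0,0,0,-0.0367,-0.0354,-0.0086,1],[0,0,0,-0.0367,-0.0354,-0.0086,1],[0,0,0,-0.0367,-0.0354,-0.0086,1],[0,0,0,-0.0367,-0.0354,-0.0086,1],[0,0,0,-0.0367,-0.0354,-0.0086,1],[0,0,0,-0.0367,-0.0354,-0.0086,1],[0,0,-8.15,0,0,0,1],[0,0,-8.15,0,0,0,1],[0,0,0,0,0,0,1],[0,0,0,0,0,0,1]]]'
python3 - <<'E'
from h import *
s=sense(); im=snapshot('wrist'); cv2.imwrite('pics/w1.png',im[:,:,::-1]); import json
json.dump({k:list(map(float,s[k])) for k in('tcp_pos','tool_rot','q')},open('w1.json','w')); print(s['q'],s['tool_rot'])
E
```

```text
t: 2.35
tcp_pos: [0.5292, -0.0206, 0.3515]
tool_rot: [0.002, 1.0, 0.0, -0.0]
force: [0.3, -0.1, 0.5]
finger_gap: 1.005
gripper_force: 0.0
[-2.49967275e-01  2.72406639e-01  1.50589642e+00 -4.35847855e-05
  1.36389714e+00 -1.81764839e+00] [ 1.55312211e-03  9.99998748e-01  5.40155435e-05 -2.99694739e-04]
```

View pics/w1.png

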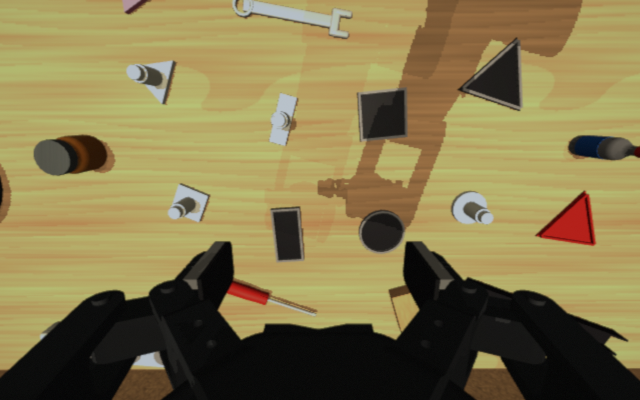

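The wrist view shows all of it (pixels are column, row):

- **White parts:** tri (150,78), bar (283,120), square (190,203), round (472,208).
- **Trays:** square (382,114), tri (500,78), bar (287,233), round (381,231).
- **Others:** red tri tray (570,220), glue (600,147), jar (70,155).

Next I will enlarge the parts so I can pick the spigot tops and flange corners.

```bash
python3 - <<'E'
from h import *
import json
s=json.load(open('w1.json')); kt=cam('wrist',s)
im=cv2.imread('pics/w1.png'); rgb=im[:,:,::-1].copy(); print(pix(kt,np.r_[kt[1][:2,3],0]))
w,d=masks(rgb)
for c,st,ce in comps(d|(rgb.max(2)<70),300):
    P=plane(kt,contour(c),.006)*1000; P=P.astype(np.float32); r=cv2.minAreaRect(P)
    if max(r[1])>130: continue
    a,t=cv2.minEnclosingTriangle(P[:,None]); print('dark',st[:5],np.round(r[0]),np.round(r[1]),round(r[2]), t[:,0].round() if abs(ce[0]-500)<30 else '')
cr=[]
for n,(u,v) in dict(tri=(150,78),bar=(283,120),square=(190,203),round=(472,208)).items():
    a=cv2.resize(im[v-28:v+28,u-38:u+38],None,fx=5,fy=5,interpolation=cv2.INTER_CUBIC)
    for k in range(0,76,10):
        cv2.line(a,(k*5,0),(k*5,279),(0,255,0) ,1); cv2.putText(a,str(u-38+k),(k*5,10),0,.35,(0,0,255))
    for k in range(0,56,10): cv2.line(a,(0,k*5),(379,k*5),(0,255,0),1); cv2.putText(a,str(v-28+k),(0,k*5+10),0,.35,(255,0,0))
    cr.append(a)
cv2.imwrite('pics/m1.png',np.vstack([np.hstack(cr[:2]),np.hstack(cr[2:])]))
E
```

```text
[318.24626739 118.38899787]
dark [ 458   38   62   73 2020] [389. 270.] [109.  94.] 73 [[450. 308.]
 [418. 203.]
 [340. 288.]]
dark [ 361   88   46   53 2076] [456.  88.] [76. 73.] 6 
dark [ 569  135   71   25 1315] [511. 465.] [125.  37.] 83 
dark [ 73 136  34  36 648] [ 518. -406.] [59. 49.] 1 
dark [  34  140   47   35 1306] [ 524. -466.] [78. 58.] 90 
dark [ 273  210   28   51 1178] [670. -78.] [97. 45.] 4 
dark [ 361  210   43   42 1396] [661.  96.] [81. 77.] 2
```

View pics/m1.png

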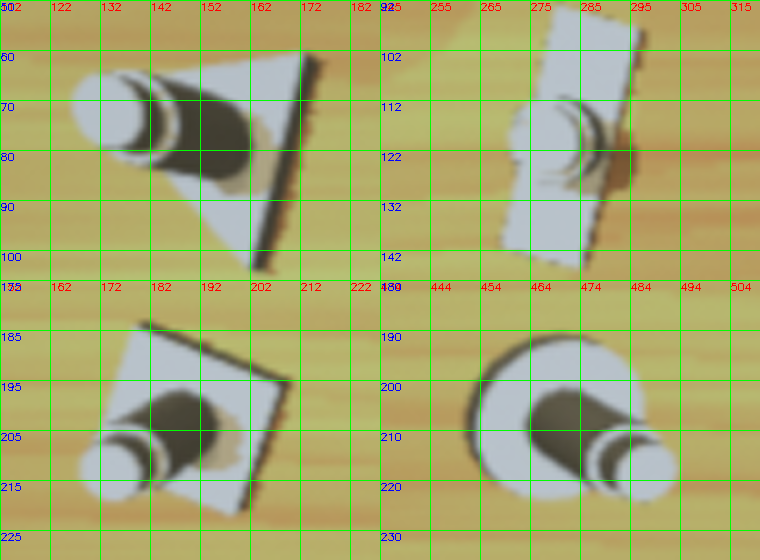

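```bash
python3 - <<'E'
from h import *
import json
s=json.load(open('w1.json')); kt=cam('wrist',s); f=lambda uv,z:(plane(kt,uv,z)*1000).round(1)
for n,uv in dict(tri=(133.2,71.6),bar=(277.6,119.6),square=(173.8,212.6),round=(486.8,217.8)).items(): print(n,'top',f(uv,.064))
def yaw(a):return np.degrees(np.arctan2(a[1],a[0])).round(1)
t=f([(172.2,59.6),(162,103.6)],.01); e=t[1]-t[0]; m=t.mean(0); nrm=np.array([-e[1],e[0]])/np.linalg.norm(e)
nrm*=np.sign(nrm@(np.array([400,-285])-m)); print('tri',np.linalg.norm(e),m+20.2*nrm,'yaw',yaw(nrm))
b=f([(279.4,92.2),(296.6,97),(269.2,141.2),(285.2,145.2)],.01); print('bar',b.mean(0),yaw(b[2]-b[0]),yaw(b[3]-b[1]),np.linalg.norm(b[2]-b[0]),np.linalg.norm(b[1]-b[0]))
q=f([(178.6,183.6),(208.6,195),(198.6,221.6)],.01); print('sq',q[[0,2]].mean(0),yaw(q[1]-q[0]),yaw(q[2]-q[1]),np.linalg.norm(q[1]-q[0]),np.linalg.norm(q[2]-q[1]))
print('round',f((469.6,207.2),.01))
rgb=cv2.imread('pics/w1.png')[:,:,::-1].copy(); w,d=masks(rgb)
for n,(u,v) in dict(tsq=(382,114),tbar=(287,233),tround=(381,231),ttri=(500,78)).items():
    for c,st,ce in comps(d|(rgb.max(2)<70),300):
        if c[v,u]:
            P=contour(c); Q=cv2.minAreaRect(P) ; g=f(P,.006).astype(np.float32); r=cv2.minAreaRect(g)
            if n=='ttri': 
                a,t=cv2.minEnclosingTriangle(g[:,None]); t=t[:,0]; k=t.mean(0); print(n,k,[ (yaw(x-k),np.linalg.norm(x-k)) for x in t])
            else:
                bx=cv2.boxPoints(r); L=[bx[1]-bx[0],bx[2]-bx[1]]; l=max(L,key=np.linalg.norm); print(n,r[0],r[1],yaw(l))
E
```

```text
tri top [[ 398.2 -277.4]]
bar top [[463.5 -78.9]]
square top [[ 605.2 -249.2]]
round top [[615.5 248. ]]
tri 69.7299075002972 [ 398.26292581 -277.75082804] yaw -111.5
bar [463.45  -78.275] -14.6 -15.3 79.45822801950719 28.259157807691302
sq [ 605.35 -249.15] 67.6 -25.1 53.98490529768485 54.667083331745445
round [[614.8 248.1]]
tsq (456.4479675292969, 87.83299255371094) (76.32040405273438, 72.9850845336914) 5.9
tbar (669.5953979492188, -77.79380798339844) (97.18212127685547, 44.53080368041992) 3.7
tround (661.0517578125, 96.24749755859375) (80.84134674072266, 76.84160614013672) 1.9
ttri [402.63016 266.6846 ] [(np.float32(161.1), np.float32(66.28131)), (np.float32(41.3), np.float32(63.057343)), (np.float32(-76.3), np.float32(64.985245))]
```

Tops and flanges agree within 1 mm, and the sizes match (79.5x28.3, 54x54.7, side 69.7). Bar part goes first.

```bash
python3 -m handwheel '[[[0,0,0,0.0109,-0.0096,0.0419,1],[0,0,0,0.0109,-0.0096,0.0419,1],[0,0,0,0.0109,-0.0096,0.0419,1],[0,0,0,0.0109,-0.0096,0.0419,1],[0,0,0,0.0109,-0.0096,0.0419,1],[0,0,0,0.0109,-0.0096,0.0419,1],[0,0,0,0,0,0,1],[0,0,0,0,0,0.02,1],[0,0,0,0,0,0.02,1],[0,0,0,0,0,0.02,1],[0,0,0,0,0,0.02,1],[0,0,0,0,0,0,1],[0,0,0,0,0,0,0],[0,0,0,0,0,0,0],[0,0,0,0,0,0,0],[0,0,0,0,0,0,0],[0,0,0,0,0,0,0],[0,0,0,0,0,0,0],[0,0,0,0,0,0,0]]]' 50
```

```text
t: 4.78
tcp_pos: [0.4643, -0.0784, 0.0211]
tool_rot: [0.001, 1.0, -0.0, 0.001]
force: [0.5, 0.3, 5.6]
finger_gap: 0.291
gripper_force: 48.8
```

```bash
python3 -m handwheel '[[[0,0,0,0,0,-0.03,0],[0,0,0,0,0,-0.03,0],[0,0,0,0,0,-0.03,0],[0,0,0,-0.0414,0,0,0],[0,0,0,-0.0414,0,0,0],[0,0,0,-0.0414,0,0,0],[0,0,0,-0.0414,0,0,0],[0,0,0,-0.0414,0.001,0,0],[0,0,-9.3,0,0,0,0],[0,0,-9.3,0,0,0,0],[0,0,0,0,0,0.035,0],[0,0,0,0,0,0.03,0],[0,0,0,0,0,0,0],[0,0,0,0,0,0,0]]]'
python3 - <<'E'
from h import *
im=snapshot('wrist'); cv2.imwrite('pics/w2.png',im[:,:,::-1])
E
```

```text
t: 6.52
tcp_pos: [0.6714, -0.0777, 0.0461]
tool_rot: [-0.161, 0.987, -0.0, 0.0]
force: [-0.8, -0.4, -0.3]
finger_gap: 0.289
gripper_force: 49.3
```

View pics/w2.png

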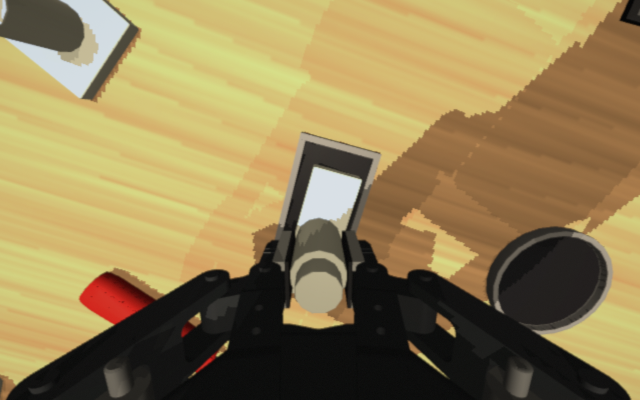

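The flange end corners are at (313,165) and (362,180). The tray's outer end corners are at (303,133) and (380,153). I'll check the fit numerically.

```bash
python3 - <<'E'
from h import *
s=sense(); kt=cam('wrist',s); b=s['tcp_pos'][2]-.0211
p=plane(kt,[(313,165),(362,180)],.01+b)*1e3; t=plane(kt,[(303,133),(380,153)],.01)*1e3
for n,a,h in(('part',p,40),('tray',t,52)):
    e=a[1]-a[0]; n_=np.array([-e[1],e[0]])/np.linalg.norm(e); n_*=np.sign(n_[0]) ; print(n,a.round(),np.linalg.norm(e),np.degrees(np.arctan2(n_[1],n_[0])),a.mean(0)+h*n_)
E
```

```text
part [[632. -94.]
 [631. -66.]] 28.002517268431998 1.3652347289534048 [671.74563632 -78.63942522]
tray [[ 619. -105.]
 [ 616.  -56.]] 49.27542827327926 4.216217711786718 [669.44248057 -76.31567273]
```

Centres agree within about 3 mm and yaw within 3°, so I'll lower, release and go to the round part at (0.615, 0.248).

```bash
python3 -m handwheel '[[[0,0,0,0,0,0.0105,0],[0,0,0,0,0,0.01,0],[0,0,0,0,0,0,0],[0,0,0,0,0,0,1],[0,0,0,0,0,0,1],[0,0,0,0,0,0,1],[0,0,0,0,0,0,1],[0,0,0,0,0,0,1],[0,0,0,0,0,-0.02,1],[0,0,0,0,0,-0.04,1],[0,0,0,0,0,-0.04,1],[0,0,9.3,0,0,0,1],[0,0,9.3,0,0,0,1],[0,0,0,0,0,0,1]]]'
python3 -m handwheel '[[[0,0,0,0.008,0.0465,0,1],[0,0,0,0.008,0.0465,0,1],[0,0,0,0.008,0.0465,0,1],[0,0,0,0.008,0.0465,0,1],[0,0,0,0.008,0.0465,0,1],[0,0,0,0.008,0.0465,0,1],[0,0,0,0.008,0.0465,0,1],[0,0,0,0,0,0,1],[0,0,0,0,0,0,1]]]'
python3 - <<'E'
from h import *
print(sense()['tool_rot']); im=snapshot('side'); cv2.imwrite('pics/s3.png',cv2.resize(im[100:300,220:460],None,fx=3,fy=3,interpolation=cv2.INTER_CUBIC)[:,:,::-1])
E
```

```text
t: 8.32
tcp_pos: [0.6713, -0.0776, 0.1265]
tool_rot: [-0.0, 1.0, -0.0, 0.001]
force: [0.3, 0.3, 0.2]
finger_gap: 1.001
gripper_force: 0.0
t: 9.45
tcp_pos: [0.6155, 0.2478, 0.1251]
tool_rot: [-0.0, 1.0, -0.0, 0.0]
force: [0.7, -1.1, -0.6]
finger_gap: 1.001
gripper_force: 0.0
[-4.27400806e-04  9.99999851e-01 -2.59548826e-04  2.17601680e-04]
```

View pics/s3.png

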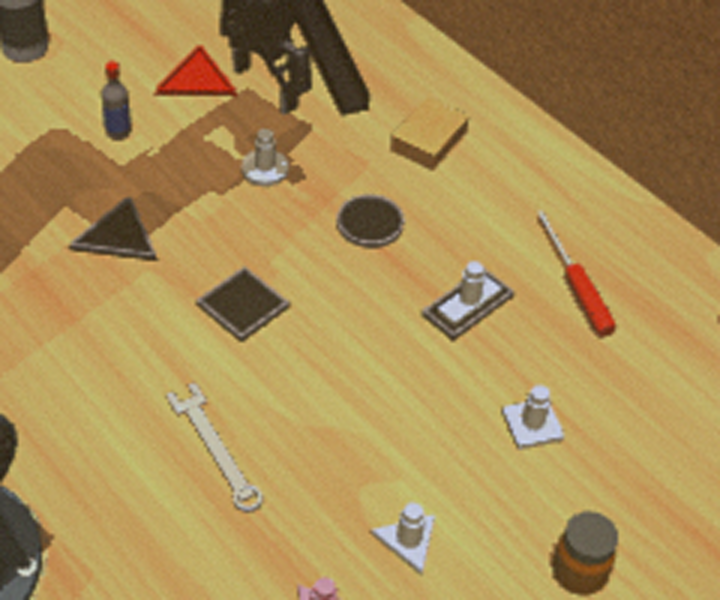

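The bar part sits flat in its tray at crop (470,300), and the gripper is above the round part. Grip it next.

```bash
python3 -m handwheel '[[[0,0,0,0,0,0.026,1],[0,0,0,0,0,0.026,1],[0,0,0,0,0,0.026,1],[0,0,0,0,0,0.026,1],[0,0,0,0,0,0,1],[0,0,0,0,0,0,0],[0,0,0,0,0,0,0],[0,0,0,0,0,0,0],[0,0,0,0,0,0,0],[0,0,0,0,0,0,0],[0,0,0,0,0,0,0]]]' 50
python3 -m handwheel '[[[0,0,0,0,0,-0.03,0],[0,0,0,0,0,-0.03,0],[0,0,0,0,0,-0.03,0],[0,0,0,-0.0119,-0.038,0,0],[0,0,0,-0.0119,-0.038,0,0],[0,0,0,-0.0119,-0.038,0,0],[0,0,0,-0.0119,-0.038,0,0],[0,0,0,0,0,0.035,0],[0,0,0,0,0,0.03,0],[0,0,0,0,0,0,0],[0,0,0,0,0,0,0]]]'
```

```text
t: 10.88
tcp_pos: [0.6161, 0.2483, 0.022]
tool_rot: [0.001, 1.0, 0.0, 0.001]
force: [-0.6, -0.9, 6.4]
finger_gap: 0.287
gripper_force: 49.2
t: 12.25
tcp_pos: [0.6632, 0.0962, 0.0464]
tool_rot: [0.0, 1.0, -0.0, 0.0]
force: [0.9, -0.5, -0.2]
finger_gap: 0.286
gripper_force: 49.2
```

```bash
python3 -m handwheel '[[[0,0,0,0,0,0.01,0],[0,0,0,0,0,0.01,0],[0,0,0,0,0,0,0],[0,0,0,0,0,0,1],[0,0,0,0,0,0,1],[0,0,0,0,0,0,1],[0,0,0,0,0,0,1],[0,0,0,0,0,0,1],[0,0,0,0,0,-0.02,1],[0,0,0,0,0,-0.04,1],[0,0,0,0,0,-0.04,1],[0,0,0,0,0,0,1]]]'
python3 -m handwheel '[[[0,0,0,0.0083,-0.0493,0,1],[0,0,0,0.0083,-0.0493,0,1],[0,0,0,0.0083,-0.0493,0,1],[0,0,0,0.0083,-0.0493,0,1],[0,0,0,0.0083,-0.0493,0,1],[0,0,0,0.0083,-0.0493,0,1],[0,0,0,0.0083,-0.0493,0,1],[0,0,0,0,0,0,1],[0,0,0,0,0,0,1]]]'
```

```text
t: 13.75
tcp_pos: [0.6661, 0.096, 0.1316]
tool_rot: [0.001, 1.0, -0.0, 0.005]
force: [0.6, -0.2, 0.2]
finger_gap: 1.004
gripper_force: 0.0
t: 14.88
tcp_pos: [0.6036, -0.2485, 0.1255]
tool_rot: [0.001, 1.0, 0.001, -0.001]
force: [-0.5, -0.4, 0.1]
finger_gap: 1.002
gripper_force: 0.0
```

```bash
python3 -m handwheel '[[[0,0,0,-0.0015,0,0.026,1],[0,0,0,0,0,0.026,1],[0,0,0,0,0,0.026,1],[0,0,0,0,0,0.026,1],[0,0,0,0,0,0,1],[0,0,0,0,0,0,0],[0,0,0,0,0,0,0],[0,0,0,0,0,0,0],[0,0,0,0,0,0,0],[0,0,0,0,0,0,0],[0,0,0,0,0,0,0]]]' 50
python3 -m handwheel '[[[0,0,0,0,0,-0.03,0],[0,0,0,0,0,-0.03,0],[0,0,0,0,0,-0.03,0],[0,0,0,0.0184,0.042,0,0],[0,0,0,0.0184,0.042,0,0],[0,0,0,0.0184,0.042,0,0],[0,0,0,0.0184,0.042,0,0],[0,0,0,0.0184,0.042,0,0],[0,0,0,0.0184,0.042,0,0],[0,0,0,0.0184,0.042,0,0],[0,0,0,0.0184,0.042,0,0],[0,0,-9.9,0,0,0,0],[0,0,-9.9,0,0,0,0],[0,0,-9.9,0,0,0,0],[0,0,0,0,0,0.035,0],[0,0,0,0,0,0.03,0],[0,0,0,0,0,0,0],[0,0,0,0,0,0,0]]]'
python3 - <<'E'
from h import *
im=snapshot('wrist'); cv2.imwrite('pics/w4.png',im[:,:,::-1])
E
```

```text
t: 16.25
tcp_pos: [0.6064, -0.2495, 0.023]
tool_rot: [0.001, 1.0, -0.001, 0.001]
force: [-0.3, -0.0, 5.2]
finger_gap: 0.285
gripper_force: 49.2
t: 18.5
tcp_pos: [0.4593, 0.0871, 0.0473]
tool_rot: [-0.256, 0.967, -0.0, 0.0]
force: [-0.1, 0.2, -0.8]
finger_gap: 0.288
gripper_force: 49.2
```

View pics/w4.png

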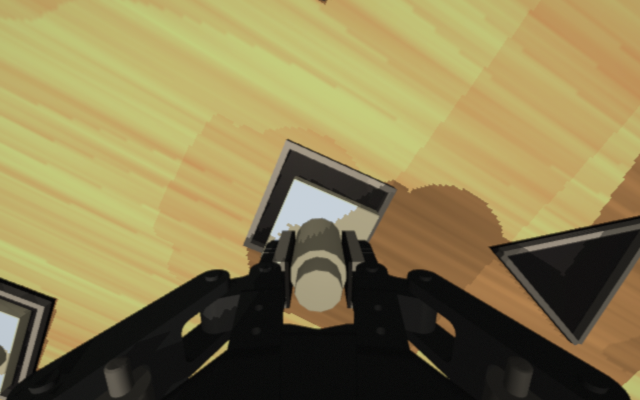

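The flange corners are at (293,178) and (381,212), and the tray's outer corners are at (289,140) and (396,185). I'll check the fit.

```bash
python3 - <<'E'
from h import *
s=sense(); kt=cam('wrist',s); b=s['tcp_pos'][2]-.022
p=plane(kt,[(293,178),(381,212)],.01+b)*1e3; t=plane(kt,[(289,140),(396,185)],.01)*1e3
for n,a,h in(('part',p,27),('tray',t,39)):
    e=a[1]-a[0]; n_=np.array([-e[1],e[0]])/np.linalg.norm(e); n_*=np.sign(n_[0]) ; print(n,a.round(),np.linalg.norm(e),np.degrees(np.arctan2(n_[1],n_[0])),a.mean(0)+h*n_)
t=plane(kt,[(491,247),(578,343)],.01)*1e3; print(t.round(),np.linalg.norm(t[1]-t[0]))
E
```

```text
part [[435.  58.]
 [428. 111.]] 53.245139047608596 7.939506584772757 [458.53453855  88.10673912]
tray [[421.  45.]
 [412. 119.]] 73.97826787247052 6.905734971753886 [455.62290049  86.53420791]
[[417. 199.]
 [447. 307.]] 111.96175438174636
```

```bash
python3 -m handwheel '[[[0,0,0,0,0,0.0105,0],[0,0,0,0,0,0.01,0],[0,0,0,0,0,0,0],[0,0,0,0,0,0,1],[0,0,0,0,0,0,1],[0,0,0,0,0,0,1],[0,0,0,0,0,0,1],[0,0,0,0,0,0,1],[0,0,0,0,0,-0.02,1],[0,0,0,0,0,-0.04,1],[0,0,0,0,0,-0.04,1],[0,0,9.9,0,0,0,1],[0,0,9.9,0,0,0,1],[0,0,9.9,0,0,0,1],[0,0,0,0,0,0,1]]]'
python3 -m handwheel '[[[0,0,0,0.0076,-0.0456,0,1],[0,0,0,0.0076,-0.0456,0,1],[0,0,0,0.0076,-0.0456,0,1],[0,0,0,0.0076,-0.0456,0,1],[0,0,0,0.0076,-0.0456,0,1],[0,0,0,0.0076,-0.0456,0,1],[0,0,0,0.0076,-0.0456,0,1],[0,0,0,0.0076,-0.0456,0,1],[0,0,0,0,0,0,1],[0,0,0,0,0,0,1]]]'
```

```text
t: 20.42
tcp_pos: [0.4588, 0.0872, 0.1264]
tool_rot: [-0.0, 1.0, -0.0, -0.0]
force: [0.9, -0.8, 0.4]
finger_gap: 0.996
gripper_force: 0.0
t: 21.68
tcp_pos: [0.397, -0.2766, 0.126]
tool_rot: [0.0, 1.0, 0.001, -0.001]
force: [0.3, 0.5, 0.4]
finger_gap: 1.001
gripper_force: 0.0
```

```bash
python3 -m handwheel '[[[0,0,0,0,0,0.0262,1],[0,0,0,0,0,0.0262,1],[0,0,0,0,0,0.0262,1],[0,0,0,0,0,0.0262,1],[0,0,0,0,0,0,1],[0,0,0,0,0,0,0],[0,0,0,0,0,0,0],[0,0,0,0,0,0,0],[0,0,0,0,0,0,0],[0,0,0,0,0,0,0],[0,0,0,0,0,0,0]]]' 50
python3 -m handwheel '[[[0,0,0,0,0,-0.03,0],[0,0,0,0,0,-0.03,0],[0,0,0,0,0,-0.035,0],[0,0,0,0,0.0453,0,0],[0,0,0,0,0.0453,0,0],[0,0,0,0,0.0453,0,0],[0,0,0,0,0.0453,0,0],[0,0,0,0,0.0453,0,0],[0,0,0,0,0.0453,0,0],[0,0,0,0,0.0453,0,0],[0,0,0,0,0.0453,0,0],[0,0,0,0,0.0453,0,0],[0,0,0,0,0.0453,0,0],[0,0,0,0,0.0453,0,0],[0,0,0,-0.005,0.0453,0,0],[0,0,-8.3,0,0,0,0],[0,0,-8.3,0,0,0,0],[0,0,-8.3,0,0,0,0],[0,0,-8.3,0,0,0,0],[0,0,0,0,0,0,0]]]'
python3 - <<'E'
from h import *
im=snapshot('wrist'); cv2.imwrite('pics/w5.png',im[:,:,::-1])
E
```

```text
t: 23.05
tcp_pos: [0.398, -0.2779, 0.0224]
tool_rot: [0.001, 1.0, -0.001, 0.001]
force: [-0.7, 1.1, 5.3]
finger_gap: 0.29
gripper_force: 48.8
t: 25.55
tcp_pos: [0.4032, 0.2659, 0.1166]
tool_rot: [-0.284, 0.959, -0.0, -0.0]
force: [0.1, 0.3, -0.3]
finger_gap: 0.29
gripper_force: 49.3
```

View pics/w5.png

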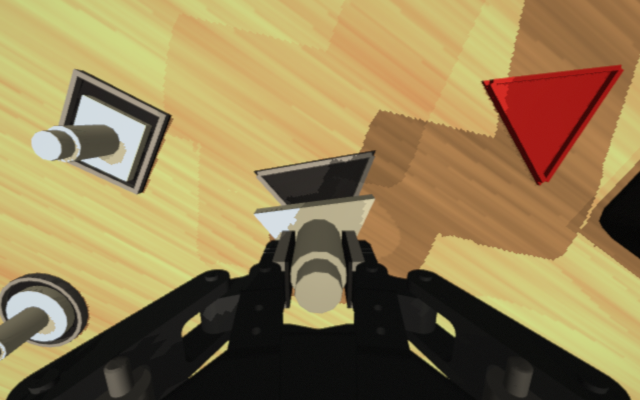

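The square and round parts are seated. The tri flange edge runs (254,210)-(375,196), and the black tray's outer edge runs (255,171)-(376,151). I'll check the fit.

```bash
python3 - <<'E'
from h import *
s=sense(); kt=cam('wrist',s); b=s['tcp_pos'][2]-.0224
p=plane(kt,[(254,210),(375,196)],.01+b)*1e3; t=plane(kt,[(255,171),(376,151)],.01)*1e3
for n,a,h in(('part',p,20.2),('tray',t,32)):
    e=a[1]-a[0]; n_=np.array([-e[1],e[0]])/np.linalg.norm(e); n_*=np.sign(n_[0]) ; print(n,a.round(),np.linalg.norm(e),np.degrees(np.arctan2(n_[1],n_[0])),a.mean(0)+h*n_)
E
```

```text
part [[409. 227.]
 [365. 279.]] 68.79512442320757 39.83180197094062 [402.26941834 265.97437969]
tray [[415. 208.]
 [342. 287.]] 107.13302558748717 42.358509161042896 [402.20675359 268.73004246]
```

```bash
python3 -m handwheel '[[[0,0,-1.5,0,0,0.03,0],[0,0,0,0,0,0.03,0],[0,0,0,0,0,0.0195,0],[0,0,0,0,0,0.01,0],[0,0,0,0,0,0,0],[0,0,0,0,0,0,1],[0,0,0,0,0,0,1],[0,0,0,0,0,0,1],[0,0,0,0,0,0,1],[0,0,0,0,0,0,1],[0,0,0,0,0,-0.02,1],[0,0,0,0,0,-0.04,1],[0,0,0,0,0,-0.04,1],[0,0,0,0,0,-0.04,1],[0,0,0,0,0,-0.04,1],[0,0,0,0,0,0,1]]]'
python3 - <<'E'
from h import *
s=sense(); im=snapshot('side'); cv2.imwrite('pics/s6.png',cv2.resize(im[100:300,220:460],None,fx=3,fy=3,interpolation=cv2.INTER_CUBIC)[:,:,::-1])
im=snapshot('wrist'); cv2.imwrite('pics/w6.png',im[:,:,::-1])
E
```

```text
t: 27.6
tcp_pos: [0.4052, 0.2668, 0.2099]
tool_rot: [-0.298, 0.955, 0.0, 0.004]
force: [-0.3, 0.1, -1.0]
finger_gap: 1.001
gripper_force: 0.0
```

View pics/s6.png

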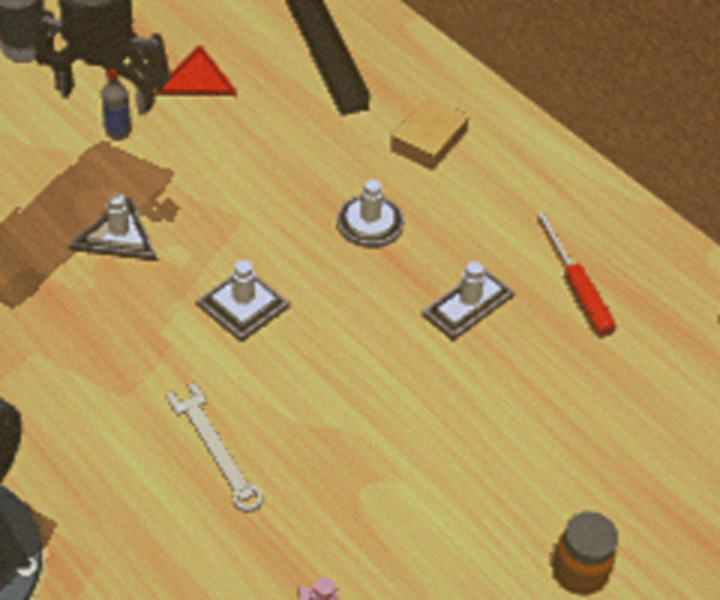

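View pics/w6.png

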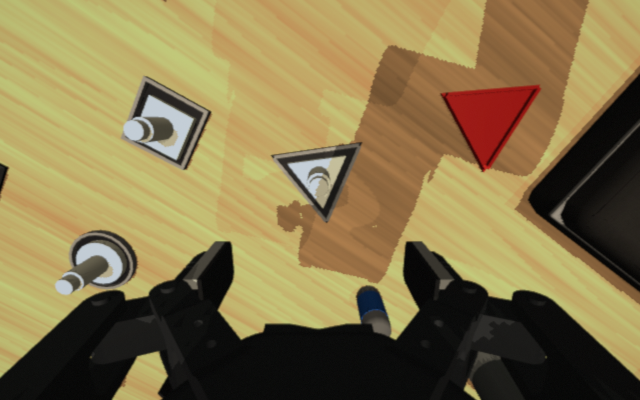

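All four parts stand flat inside their trays, with the tri part at wrist (318,180). The glue bottle and jar stand where they were, and the arm is clear, so I'm handing the job in.

```bash
python3 -m handwheel '[[[0,0,0,0,0,0,1],[0,0,0,0,0,0,1],[0,0,0,0,0,0,1]]]'; python3 -c "
from station import *
print(sign_off())"
```

```text
t: 28.08
tcp_pos: [0.403, 0.2659, 0.2062]
tool_rot: [-0.298, 0.955, -0.0, -0.001]
force: [-0.2, 0.8, -0.3]
finger_gap: 1.003
gripper_force: 0.0
the job is handed in; nothing more can be done
None
```

I set all four parts upright and flat in their matching trays, left the glue bottle and jar untouched, and handed the job in at about 28 s; the sign-off returned no verdict.

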